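# Stand the slumped box file up and close the row with the bookend

## Task

A box file has slumped sideways onto the bookend. Using only gentle pushes of the fingers, never gripping or lifting anything, first push the file back upright onto its base while leaving the bookend where it is; then slide the bookend along the desk until the file is closed up squarely against the upright row and the bookend stands squarely against the file, with no noticeable gaps. Leave the other things on the desk alone, and take the fingers away at the end.

Things in the scene. Friction and masses are not known exactly. Their poses are not given: they have to be found in the camera images.
- row: fixed block of upright grey box files with a dark steel end plate at its +y end; does not move; 170 mm deep (x); open end 240 mm high. Origin: on the desk, mid-depth, at the flat open end face, which looks to -y. x points to the back (labelled spines look to -x), y from the open end into the block, z up. The loose file and the bookend are on the -y side.
- file: the slumped loose file, like those in the row, 0.5 to 0.9 kg: 170 mm deep (x), 60 mm thick (y, towards the row), 240 mm high (z). Origin: centre of its base. It leans about 0.5 to 0.65 rad away from the row, on its lower edge (y = -30 mm) and on the bookend. Below about 0.24 rad it drops onto its base by itself. Upright against the row its origin is at y = -30 mm of the row.
- file_edge (a point): middle of the slumped file's overhanging top edge (y = -30 mm, z = 240 mm in the file's frame); at the start about 0.2 m above the desk and 35 to 45 mm beyond the bookend's upright plate, so it can be pushed towards the row from the outside
- bookend: loose dark steel bookend, 0.7 to 1.1 kg, L-shaped: upright plate 110 mm deep (x), 10 mm thick, 130 mm high; solid foot 110 mm deep, 28 mm high, running from the plate away from the row to y = -120 mm. Origin: on the desk, at the middle of the flat plate face that looks to the row (+y). Starts at about y = -158 mm of the row; all closed up, it is at -60 mm. Slides with friction.
- bookend_tail (a point): middle of the end face of the bookend's foot, 14 mm above the desk, 120 mm from the plate face: free to push on, towards the row
- mug: white mug, 80 mm wide, 90 mm high, behind the slumped file; bystander; origin centre of underside
- stapler: black stapler, 130 mm long (its y), 35 mm wide, about 40 mm high, in front of the slumped file; bystander; origin centre of underside
- tape: grey tape dispenser, 140 mm by 60 mm, 86 mm high, beyond the bookend's foot; bystander; origin centre of underside
- flask: black vacuum flask, 100 mm wide, 240 mm high; bystander; origin centre of underside
- spray: clear spray bottle with white cap, 66 mm wide, 170 mm high; bystander; origin centre of underside
- tissues: tissue box, 120 by 230 mm, 75 mm high; bystander; origin centre of underside
- punch: hole punch, 90 by 120 mm, about 60 mm high; bystander; origin centre of underside
There are look-alikes about, which are no part of the job. What is shaped like the bookend but blue is not meant.

How it is judged (in metres and radians):
On the way, in this order (a step that is already met when the one before it is completed fails the run):
1. the file stands upright on its base, the bookend still where it was (within 25 mm) (angle between file's own z axis and vertical below 0.1 rad and distance of bookend from where it was at the start of the episode below 0.025 m), for 0.2 s.
2. the bookend stands against the file (y of bookend in the frame of file above -0.04 m), for 0.2 s.
At the end, for the whole second after the job is handed in: File upright (0.06 rad) on its base, square to the row (0.12 rad), in line with it within 35 mm, gap under 12 mm; bookend flat on the desk, square to the file (0.17 rad), centred on it within 45 mm, less than 10 mm from it; both at rest (angle between each of file, bookend's own z axis and vertical below 0.06 rad and height (world z) of each of file, bookend below 0.006 m and y of file in the frame of row between -0.042 and -0.024 m and x of file in the frame of row between -0.035 and 0.035 m and angle between the x axis of file and the x axis of row, either way round below 0.12 rad and y of bookend in the frame of file above -0.04 m and x of bookend in the frame of file between -0.045 and 0.045 m and angle between the x axis of bookend and the x axis of file, either way round below 0.17 rad and linear speed of each of file, bookend below 0.02 m/s); the robot touches nothing.
It fails at once if the file is lifted off the desk (height (world z) of file above 0.035 m).
It fails at once if the bookend is lifted or tipped (height (world z) of bookend above 0.015 m or angle between bookend's own z axis and vertical above 0.25 rad).
It fails at once if the file falls flat (angle between file's own z axis and vertical above 0.9 rad).
It fails at once if the file or the bookend is gripped or rammed (over 35 N) (contact force between the fingers and file above 35 N or contact force between the fingers and bookend above 35 N).
It fails at once if another thing on the desk is disturbed (over 30 mm) (distance of any of mug, stapler, tape, flask, spray, tissues, punch from where it was at the start of the episode above 0.03 m).
It also fails if it takes over 54 s, if anything falls off the work surface, if the arm or the gripper's body presses on something with over 40 N, if the wrist force passes 120 N, or if a joint passes its speed limit or range.

## Robot

A 6-joint arm with a two-finger parallel gripper is mounted at the origin on the work surface. World frame = base frame: x ahead of the robot, y to its left, z up, the work surface at z = 0. Lengths are in m, angles in degrees, forces in N, time in s.
With the tool pointing down it reaches from about 0.3 to 0.75 m from the base axis. Payload 8.5 kg.
Tool frame: the origin (TCP) lies midway between the tips of the shut fingers; the grasp point (between the pads) lies 19 mm behind it; y points along the fingers, x is the direction in which the jaws open and shut, and the axes are right-handed (so a half turn about y gives the same grasp; the last joint's range is limited). The gripper opens to 85 mm and grips with 20 to 120 N. Pads are 22 mm wide; open, the fingers measure 114 mm over their backs; the gripper's body (76 mm by 85 mm) begins 54 mm behind the grasp point. The pads swing forward as they close: fully open they stand 13 mm farther back than shut.
Start: joints at [-84.643, 21.807, 74.336, -0, 83.858, -12.336], TCP at [0.167, -0.524, 0.231] pointing down, gripper open.
Joint ranges: [-178.18, 178.18], [-50.72, 133.34], [12.68, 142.11], [-81.47, 261.47], [9.98, 163.14], [-165.26, 165.26]. Speed limits (degrees/s): [136.94, 136.94, 180, 180, 180, 180].

## Interface

Orientations are given as a 3x3 rotation matrix whose columns are the frame's x, y, z axes.
In Python, from rig import env gives the robot as it stands.
- The arm moves only by the tool carry_out, never from a script. Its argument "plan" is a list of rows, each a list of 3 entries, a list of its own where there are three numbers: the shift along the tool's x, y, z in m, then the turn, a rotation vector about the tool's x, y, z in degrees, then the finger opening in m, from 0 to 0.0854. In form: [[[dx, dy, dz], [ax, ay, az], jaw], ...]. A call has 1 to 8 rows; each row shifts and turns the commanded pose from where the row before left it, along the tool's axes as they then stand; what a row does not reach is not made up. A row lasts 1/8 s, in which the tool goes at most 62.5 mm and 10.7 degrees, less where a joint would pass 70% of its speed; a pose out of reach is approached as far as the arm can. A call is refused whole if a number of a shift passes 0.0625 or a number of a turn 10.7, either way. A call with a gripper value outside its range is refused whole. The fingers move at their own pace and stop on an object; "force" is the grip in N (left out, the last holds). Time passes only in rows, so rows that do not move let the fingers close. It gives the time, the measured TCP pose, the force and the opening at its end, in the units of the state.
- env.observe(): the state, without advancing time (a new reading comes with each control period).
- env.get_image(name): name is "side" or "top"; returns a dict with "image" (420x560x3 uint8, red, green, blue), "vfov" (degrees; the focal length in pixels is half the picture's height over the tangent of half this angle, whatever the lens; pixels are square), "cx", "cy" (the principal point, pixels), "rvec" (rotation vector, rad) and "tvec" (3), from world to camera coordinates, as OpenCV has them. Camera axes: x right, y down, z forward; pixel columns grow to the right and rows downward; lengths in m; the calibration is good to about 2 mm. A picture is of the moment at which its call begins. There is no depth.
- env.close_job(): hands the job in, once; it reports no verdict.
Trained networks look in a picture, given as the dict that the camera call returned (one of the last four; its "shot" number tells which), for a name from the list of things; names that differ only in an ending like _2 or _b are one class to them, and where a whole thing is asked for, a point or a joint stands for the part that bears it (a point fixed in the world has none). Each returns a list of dicts, best first, with "conf" (0 to 1); they miss things now and then, are a little off and sometimes report something else, mostly with a low value. They report only what shows in the picture. A call takes as long as a camera call. They do not tell look-alikes from the thing itself.
- env.outline_of(target, picture): "mask" (420x560 bool, what is visible of it) and "pixel" ([row, column] in pixels, amid what is visible of it).
The state is a dict: "time_s": time; "q": joint angles; "qvel": joint speeds; "joint_efforts": joint torques, N m; "position": TCP position; "tool_rot": TCP orientation; "ft_force": force on the tool from outside, world axes, zero at the start; "wrist_torque": the same for the moment, N m; "grip_width": finger opening in m.
Only numpy, scipy, OpenCV 4.12 (cv2) and the standard library are available. Lean on these libraries where they do the work, as an engineer would, in place of code of your own. Each camera call takes 0.05 s, during which the arm holds its last target.

## Working session

There is one attempt and no reset: what is moved stays moved. The work goes in short steps, Python scripts to look and compute and a tool call to move; the robot and the scene stay as the last step left them, time stands still between calls to the robot, and variables do not carry over. Pictures are saved under pics/ and viewed, and the job is handed in when it is done.

Besides the shell and the picture viewer there is one more tool, called after ">>>" in YAML: its name, and indented under it one key for each argument. carry_out: Moves the arm, as the interface text tells. Its arguments: {"type":"object","properties":{"plan":{"type":"array","items":{"type":"array"}},"force":{"type":"number"}},"required":["plan"]}

```bash
ls; mkdir -p pics; cat > h.py <<'E'
import numpy as np, cv2, pickle
from rig import env
def grab(n,tag):
    p=env.get_image(n); cv2.imwrite(f'pics/{tag}.png',p['image'][:,:,::-1]); pickle.dump({k:v for k,v in p.items()},open(f'pics/{tag}.pkl','wb')); return p
def cam(p):
    h=p['image'].shape[0]; f=h/2/np.tan(np.radians(p['vfov'])/2)
    K=np.array([[f,0,p['cx']],[0,f,p['cy']],[0,0,1.]]); R=cv2.Rodrigues(np.array(p['rvec'],float))[0]; return K,R,np.array(p['tvec'],float).ravel()
def ray(p,u,v):
    K,R,t=cam(p); d=R.T@np.linalg.solve(K,[u,v,1.]); return -R.T@t,d/np.linalg.norm(d)
def atz(p,u,v,z):
    c,d=ray(p,u,v); return c+d*(z-c[2])/d[2]
def proj(p,X):
    K,R,t=cam(p); X=np.atleast_2d(X); q=(K@(R@X.T+t[:,None])).T; return q[:,:2]/q[:,2:]
E
python3 - <<'E'
from h import *
for n in('side','top'):
    p=grab(n,n+'0'); K,R,t=cam(p); print(n,K[0,0],p['cx'],p['cy'],-R.T@t,R[2], p.keys())
    for o in('row','file','file_edge','bookend','bookend_tail','mug','stapler','tape','flask','spray','tissues','punch'):
        for r in env.outline_of(o,p)[:3]: print(o,round(r['conf'],2),np.round(r['pixel']),r['mask'].sum())
s=env.observe();print(s['position'],s['tool_rot'],s['ft_force'],s['time_s'])
E
```

```text
pics
side 451.32725104234333 272.96116561817985 198.77032279952218 [ 0.90185837 -0.55833491  1.31975381] [-0.30730177  0.40547666 -0.86090319] dict_keys(['image', 'vfov', 'cx', 'cy', 'rvec', 'tvec', 'shot'])
row 0.74 [157. 329.] 4906
file 0.56 [208. 300.] 1627
file_edge 0.96 [206. 302.] 1639
file_edge 0.31 [239. 285.] 1816
bookend 0.96 [216. 194.] 1923
bookend 0.87 [304. 323.] 1766
bookend 0.63 [209. 301.] 1678
bookend_tail 0.86 [242. 288.] 1735
bookend_tail 0.78 [304. 325.] 1821
bookend_tail 0.7 [217. 194.] 1878
mug 0.93 [231. 344.] 772
mug 0.56 [320. 263.] 1186
mug 0.36 [365. 166.] 727
stapler 0.97 [201. 261.] 391
tape 0.82 [321. 264.] 1129
flask 0.6 [106. 368.] 1181
spray 0.55 [364. 166.] 731
tissues 0.96 [315. 144.] 4208
punch 0.91 [112. 324.] 408
top 393.21281608154555 288.9823780762859 204.8469099267219 [0.35215613 0.01424848 1.3307643 ] [ 0.121188   -0.02156678 -0.99239526] dict_keys(['image', 'vfov', 'cx', 'cy', 'rvec', 'tvec', 'shot'])
row 0.81 [195. 200.] 4801
row 0.36 [159. 369.] 793
row 0.31 [180. 272.] 3262
file 0.88 [182. 273.] 3340
file_edge 0.89 [180. 274.] 3348
bookend 0.9 [262. 333.] 1117
bookend 0.68 [184. 310.] 562
bookend_tail 0.88 [262. 334.] 1133
bookend_tail 0.82 [125. 323.] 1232
bookend_tail 0.74 [185. 308.] 592
mug 0.63 [142. 260.] 524
stapler 0.94 [236. 274.] 350
tape 0.9 [159. 372.] 861
flask 0.98 [210. 122.] 1545
flask 0.43 [178. 269.] 3271
spray 0.78 [185. 453.] 639
spray 0.51 [193. 199.] 4752
tissues 0.64 [238. 433.] 3010
tissues 0.58 [247. 140.] 1040
tissues 0.29 [237. 272.] 419
punch 0.9 [251. 143.] 1032
punch 0.7 [242. 432.] 3050
[ 0.167145   -0.52397419  0.23133243] [[ 3.03917890e-01 -1.27622174e-05  9.52698229e-01]
 [-9.52698229e-01  2.26274690e-05  3.03917890e-01]
 [-2.54358159e-05 -1.00000000e+00 -5.28164932e-06]] [-0.01090118 -0.11841382  0.1623913 ] 1.3
```

View pics/side0.png

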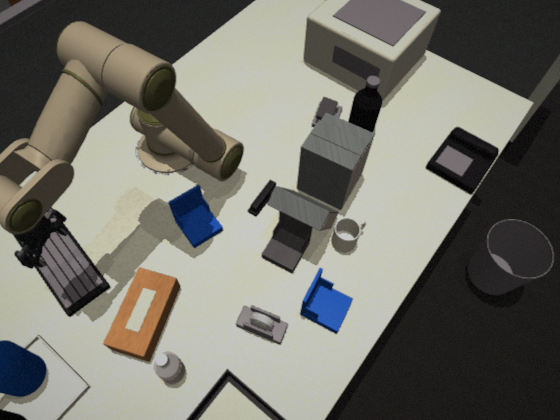

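View pics/top0.png

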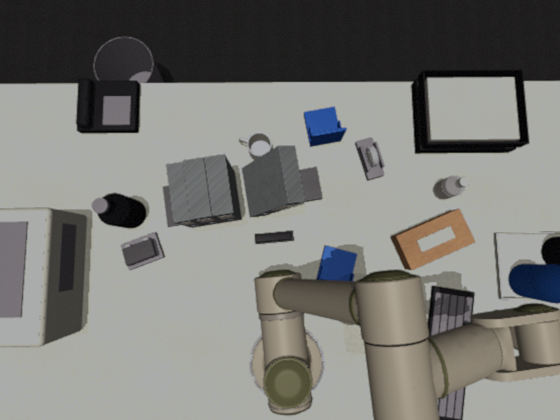

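The candidates for the bookend, with side-view and top-view pixels:
- **Dark:** side (288,245), top (310,185). It is dark steel and sits under the slumped file, so it is the one meant.
- **Blue:** side (194,216), top (336,265).
- **Blue:** side (325,303), top (323,126).

The file is at side (300,207), top (273,180). I'll check both in an enlarged crop.

```bash
python3 - <<'E'
import cv2,numpy as np
a=cv2.imread('pics/side0.png')[105:285,230:390]; b=cv2.imread('pics/top0.png')[120:260,150:350]
cv2.imwrite('pics/c1.png',cv2.resize(a,None,fx=3.3,fy=3.3,interpolation=cv2.INTER_CUBIC))
cv2.imwrite('pics/c2.png',cv2.resize(b,None,fx=4,fy=4,interpolation=cv2.INTER_CUBIC))
E
```

```text
(no output)
```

View pics/c1.png

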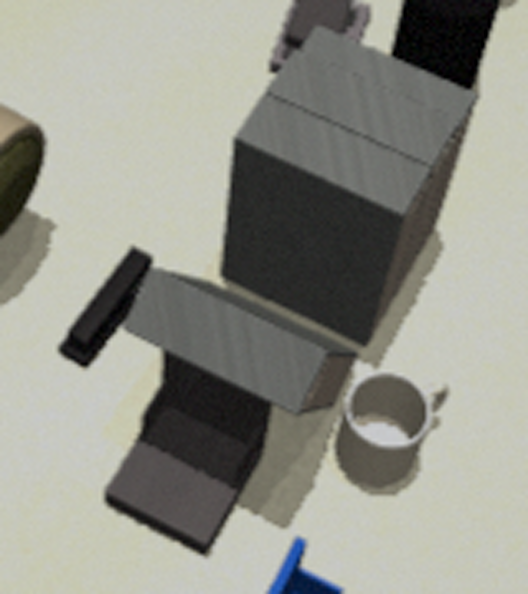

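View pics/c2.png

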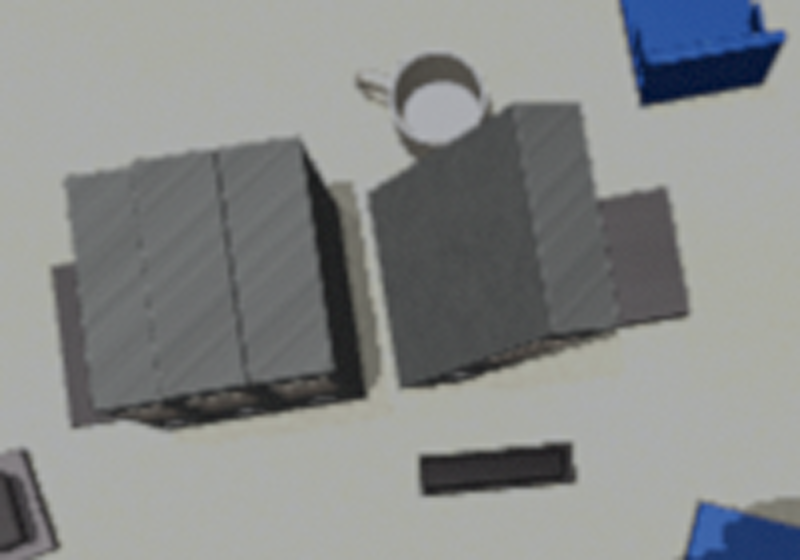

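```bash
cat > fit.py <<'E'
from h import *
from scipy.optimize import least_squares
def Rz(a): c,s=np.cos(a),np.sin(a); return np.array([[c,-s,0],[s,c,0],[0,0,1.]])
def Rx(a): c,s=np.cos(a),np.sin(a); return np.array([[1,0,0],[0,c,-s],[0,s,c]])
def solve(obs,fn,x0):
    # obs list (pic, point, uv)
    r=lambda x: np.concatenate([(proj(p,fn(x,np.array(P)))[0]-uv) for p,P,uv in obs])
    s=least_squares(r,x0,loss='soft_l1'); return s.x,np.round(r(s.x).reshape(-1,2),1)
flat=lambda x,P: np.array([x[0],x[1],0])+Rz(x[2])@P
def lean(x,P): # x: pivot edge mid xy, yaw, lean
    return np.array([x[0],x[1],0])+Rz(x[2])@Rx(x[3])@(P+[0,.03,0])
E
cat > m0.py <<'E'
from fit import *
S,T=[pickle.load(open(f'pics/{n}0.pkl','rb')) for n in('side','top')]
s=lambda u,v:(np.array([u,v])-1.15)/3.3+[230,105]
t=lambda u,v:(np.array([u,v])-1.5)/4+[150,120]
h=.085
row,r=solve([(S,(-h,0,.24),s(235,142)),(S,(h,0,.24),s(403,212)),(S,(-h,0,0),s(222,275)),(S,(h,0,0),s(368,347)),(T,(h,0,.24),t(300,140)),(T,(-h,0,.24),t(332,373)),(T,(-h,0,0),t(365,397))],flat,[.5,.2,0]); print('row',row,np.degrees(row[2]));print(r)
fi,r=solve([(S,(-h,-.03,.24),s(130,325)),(S,(h,-.03,.24),s(300,410)),(S,(-h,.03,.24),s(150,268)),(S,(h,.03,.24),s(328,348)),(T,(h,-.03,.24),t(580,103)),(T,(-h,-.03,.24),t(618,328)),(T,(h,.03,.24),t(515,103)),(T,(-h,.03,.24),t(550,335)),(T,(h,.03,0),t(370,190)),(T,(-h,.03,0),t(400,387))],lean,[row[0],row[1]-.1,row[2],.55]); print('file',fi,np.degrees(fi[2]));print(r)
b=.055
bo,r=solve([(T,(b,-.12,.028),t(667,187)),(T,(-b,-.12,.028),t(690,317)),(S,(-b,-.12,.028),s(106,490)),(S,(b,-.12,.028),s(212,543)),(S,(b,-.12,0),s(207,555))],flat,[row[0],row[1]-.158,row[2]]); print('bookend',bo,np.degrees(bo[2]));print(r)
loc=lambda X:(Rz(row[2]).T@(np.array(X)-[row[0],row[1],0]))
print('row frame: bookend',loc([bo[0],bo[1],0]),'pivot',loc([fi[0],fi[1],0]))
print('edge',lean(fi,np.array([0,-.03,.24])),loc(lean(fi,np.array([0,-.03,.24]))),'tail',flat(bo,np.array([0,-.12,.014])))
print('axes row x,y',Rz(row[2])[:,0],Rz(row[2])[:,1])
for nm,z,px in(('tape',.086,(372,159)),('mug',.09,(260,145)),('stapler',.04,(274,237)),('blue+x',.05,(323,126)),('blue-x',.05,(336,262)),('tissue',.075,(433,240))): 
    w=atz(T,*px,z); print(nm,w,loc(w))
E
python3 m0.py
```

```text
row [0.55036783 0.15961937 0.14272574] 8.177582589141577
[[-0.2 -2.3]
 [ 0.5  0.4]
 [-0.8 -0.1]
 [-0.5 -0.1]
 [-0.3 -1.4]
 [ 0.  -0.6]
 [ 0.4  0.7]]
file [0.56393991 0.07945338 0.15142624 0.54205754] 8.67608443038981
[[-2.4 -0.2]
 [-0.6  0.7]
 [ 0.5 -1.9]
 [ 0.4 -0.1]
 [ 0.3 -0.4]
 [ 0.6 -0.1]
 [-0.8 -0.6]
 [ 0.2 -0.3]
 [-0.4  0.1]
 [-0.2  0.5]]
bookend [0.56903309 0.00196082 0.16060245] 9.201842669006131
[[-0.3 -0.3]
 [-0.1 -1.1]
 [-0.2 -0.2]
 [-1.   0. ]
 [ 0.  -0.2]]
row frame: bookend [-0.00395014 -0.15871045  0.        ] pivot [ 0.00203114 -0.08128138  0.        ]
edge [ 0.58261732 -0.04294571  0.20559576] [ 0.00310839 -0.20509261  0.20559576] tail [ 0.58822264 -0.11649491  0.014     ]
axes row x,y [0.98983196 0.14224167 0.        ] [-0.14224167  0.98983196  0.        ]
tape [ 0.65131544 -0.28467383  0.086     ] [ 0.03672417 -0.45413456  0.086     ]
mug [0.69973577 0.07844264 0.09      ] [ 0.13630245 -0.10159766  0.09      ]
stapler [0.40432062 0.03665546 0.04      ] [-0.16205279 -0.10093961  0.04      ]
blue+x [ 0.77503524 -0.13185618  0.05      ] [ 0.18092302 -0.32046888  0.05      ]
blue-x [ 0.32078771 -0.16309502  0.05      ] [-0.27314917 -0.28677716  0.05      ]
tissue [ 0.38689058 -0.47341707  0.075     ] [-0.25185916 -0.60334643  0.075     ]
```

```bash
cat > pl.py <<'E'
from h import *
from scipy.spatial.transform import Rotation as Ro
row=np.array([.5504,.1596]); yaw=.1440
c,s=np.cos(yaw),np.sin(yaw)
RT=np.array([[c,0,-s],[s,0,c],[0,-1,0.]])  # tool x=row x, y=down, z=row y
W=lambda x,y,z: np.array([row[0]+c*x-s*y,row[1]+s*x+c*y,z])
L=lambda p: np.array([c*(p[0]-row[0])+s*(p[1]-row[1]),-s*(p[0]-row[0])+c*(p[1]-row[1]),p[2]])
def st():
    o=env.observe(); print('t',round(o['time_s'],2),'rowframe',np.round(L(o['position']),4),'F row', np.round([c*o['ft_force'][0]+s*o['ft_force'][1],-s*o['ft_force'][0]+c*o['ft_force'][1],o['ft_force'][2]],1),'w',round(o['grip_width'],4),'rotvec err',np.round(np.degrees(Ro.from_matrix(RT.T@np.array(o['tool_rot'])).as_rotvec()),2)); return o
E
python3 - <<'E'
from pl import *
o=st();p0=o['position'];R0=np.array(o['tool_rot'])
g=W(0,-.255,.195); print(g)
a0,a1=np.arctan2(p0[1],p0[0]),np.arctan2(g[1],g[0]); r0,r1=np.hypot(*p0[:2]),np.hypot(*g[:2])
dr=Ro.from_matrix(R0.T@RT).as_rotvec(); print(np.degrees(dr))
n=14;P=p0;R=R0
for k in range(1,n+1):
    f=k/n;a=a0+f*(a1-a0);r=r0+f*(r1-r0); q=np.array([r*np.cos(a),r*np.sin(a),p0[2]])
    d=R.T@(q-P); print(np.round(d,4),np.round(np.degrees(dr)/n,2)); P=q;R=R0@Ro.from_rotvec(dr*f).as_matrix()
E
```

```text
t 1.3 rowframe [-0.4774 -0.6215  0.2313] F row [-0.  -0.1  0.2] w 0.0852 rotvec err [ 0.   80.56  0.  ]
[ 0.58699323 -0.09276073  0.195     ]
[-7.73482130e-04 -8.05575188e+01 -1.42172276e-03]
[ 0.0014 -0.      0.0436] [-0.   -5.75 -0.  ]
[ 0.0024 -0.      0.0438] [-0.   -5.75 -0.  ]
[ 0.0033 -0.      0.044 ] [-0.   -5.75 -0.  ]
[ 0.0043 -0.      0.0442] [-0.   -5.75 -0.  ]
[ 0.0052 -0.      0.0443] [-0.   -5.75 -0.  ]
[ 0.0062 -0.      0.0445] [-0.   -5.75 -0.  ]
[ 0.0072 -0.      0.0446] [-0.   -5.75 -0.  ]
[ 0.0082 -0.      0.0447] [-0.   -5.75 -0.  ]
[ 0.0091 -0.      0.0447] [-0.   -5.75 -0.  ]
[0.0101 0.     0.0448] [-0.   -5.75 -0.  ]
[0.0111 0.     0.0448] [-0.   -5.75 -0.  ]
[0.0122 0.     0.0448] [-0.   -5.75 -0.  ]
[0.0132 0.     0.0447] [-0.   -5.75 -0.  ]
[0.0142 0.     0.0447] [-0.   -5.75 -0.  ]
```

>>> carry_out:
  plan:
    - [[0.0014,0,0.0436],[0,-5.75,0],0.06]
    - [[0.0024,0,0.0438],[0,-5.75,0],0.06]
    - [[0.0033,0,0.044],[0,-5.75,0],0.06]
    - [[0.0043,0,0.0442],[0,-5.75,0],0.06]
    - [[0.0052,0,0.0443],[0,-5.75,0],0.06]
    - [[0.0062,0,0.0445],[0,-5.75,0],0.06]
    - [[0.0072,0,0.0446],[0,-5.75,0],0.06]
    - [[0.0082,0,0.0447],[0,-5.75,0],0.06]

```text
time_s: 2.3
position: [0.4659, -0.3381, 0.2313]
tool_rot: [[0.898, 0.0, 0.44], [-0.44, -0.0, 0.898], [0.0, -1.0, -0.0]]
ft_force: [1.1, -0.1, 0.2]
grip_width: 0.0602
```

>>> carry_out:
  plan:
    - [[0.0091,0,0.0447],[0,-5.75,0],0.06]
    - [[0.0101,0,0.0448],[0,-5.75,0],0.06]
    - [[0.0111,0,0.0448],[0,-5.75,0],0.06]
    - [[0.0122,0,0.0448],[0,-5.75,0],0.06]
    - [[0.0132,0,0.0447],[0,-5.75,0],0.06]
    - [[0.0142,0,0.0447],[0,-5.75,0],0.06]
    - [[0,0,0],[0,0,0],0.06]

```text
time_s: 3.18
position: [0.5877, -0.0901, 0.2314]
tool_rot: [[0.989, 0.0, -0.147], [0.147, 0.0, 0.989], [0.0, -1.0, 0.0]]
ft_force: [-1.0, -0.6, 0.5]
grip_width: 0.0599
```

```bash
python3 - <<'E'
from pl import *
st(); p=grab('side','side1'); cv2.imwrite('pics/c3.png',cv2.resize(p['image'][60:300,150:410,::-1],None,fx=3,fy=2.5))
E
```

```text
t 3.17 rowframe [ 0.0011 -0.2525  0.2314] F row [-1.1 -0.4  0.5] w 0.0599 rotvec err [ 0.02 -0.2  -0.01]
```

View pics/c3.png

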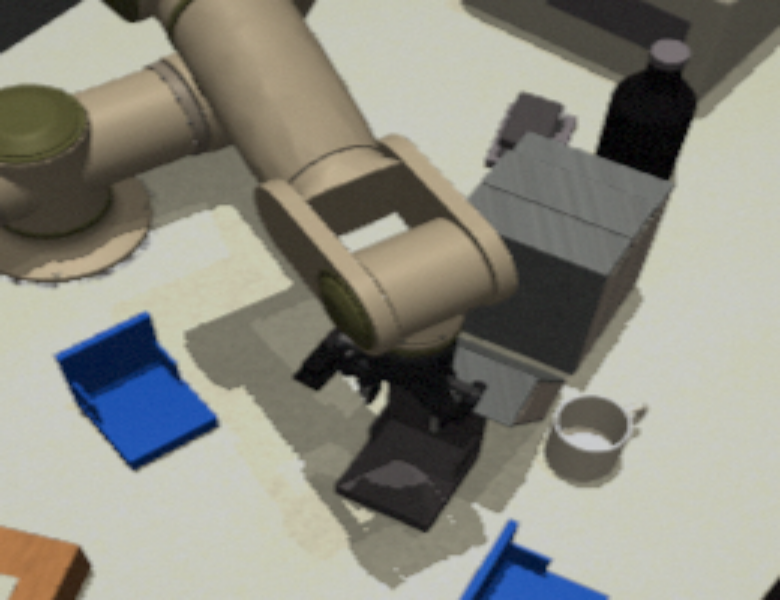

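The fingers are open above the bookend at crop (390,390), outside the file's edge. I'll lower them and push.

>>> carry_out:
  plan:
    - [[0,0.025,0],[0,0,0],0.06]
    - [[0,0.028,0],[0,0,0],0.06]
    - [[0,0,0.006],[0,0,0],0.06]
    - [[0,0,0.006],[0,0,0],0.06]
    - [[0,0,0.006],[0,0,0],0.06]
    - [[0,0,0.006],[0,0,0],0.06]
    - [[0,0,0.006],[0,0,0],0.06]
    - [[0,0,0.006],[0,0,0],0.06]

```text
time_s: 4.22
position: [0.5821, -0.0567, 0.1785]
tool_rot: [[0.99, 0.0, -0.143], [0.143, -0.0, 0.99], [0.0, -1.0, -0.0]]
ft_force: [0.6, -0.1, -0.1]
grip_width: 0.0601
```

```bash
python3 - <<'E'
from pl import *
st(); p=grab('top','top2'); cv2.imwrite('pics/c4.png',cv2.resize(p['image'][110:270,150:360,::-1],None,fx=3.7,fy=3.7))
E
```

```text
t 4.22 rowframe [ 0.0003 -0.2186  0.1785] F row [ 0.6 -0.1 -0.1] w 0.0601 rotvec err [-0.    0.05 -0.01]
```

View pics/c4.png

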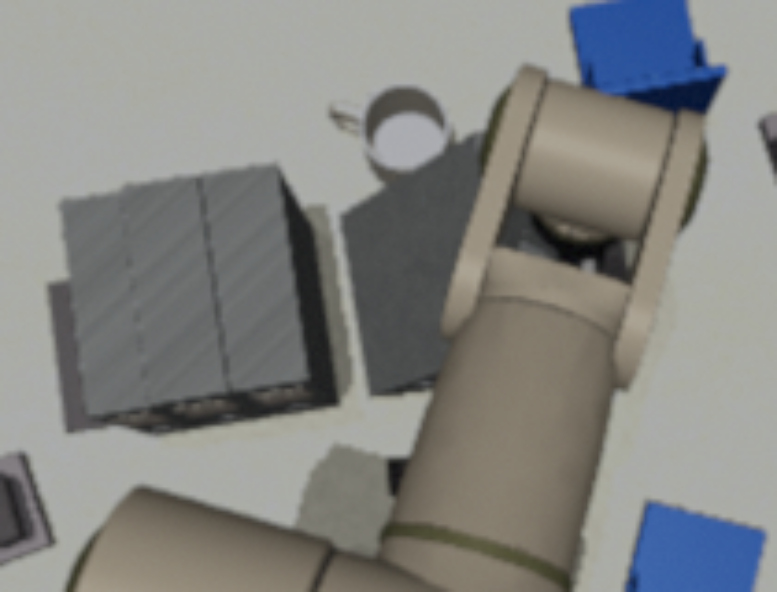

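>>> carry_out:
  plan:
    - [[0,0,0.005],[0,0,0],0.06]
    - [[0,0,0.005],[0,0,0],0.06]
    - [[0,-0.002,0.005],[0,0,0],0.06]
    - [[0,-0.002,0.005],[0,0,0],0.06]
    - [[0,-0.002,0.005],[0,0,0],0.06]
    - [[0,-0.002,0.005],[0,0,0],0.06]

```text
time_s: 5.03
position: [0.5778, -0.0271, 0.1864]
tool_rot: [[0.99, -0.0, -0.143], [0.143, 0.0, 0.99], [-0.0, -1.0, 0.0]]
ft_force: [-0.1, -0.5, 1.6]
grip_width: 0.06
```

```bash
python3 - <<'E'
from pl import *
st(); p=grab('side','side3'); cv2.imwrite('pics/c5.png',cv2.resize(p['image'][100:290,220:400,::-1],None,fx=3.1,fy=3.1))
E
```

```text
t 5.03 rowframe [ 0.0003 -0.1887  0.1864] F row [-0.1 -0.4  1.6] w 0.06 rotvec err [0.01 0.06 0.  ]
```

View pics/c5.png

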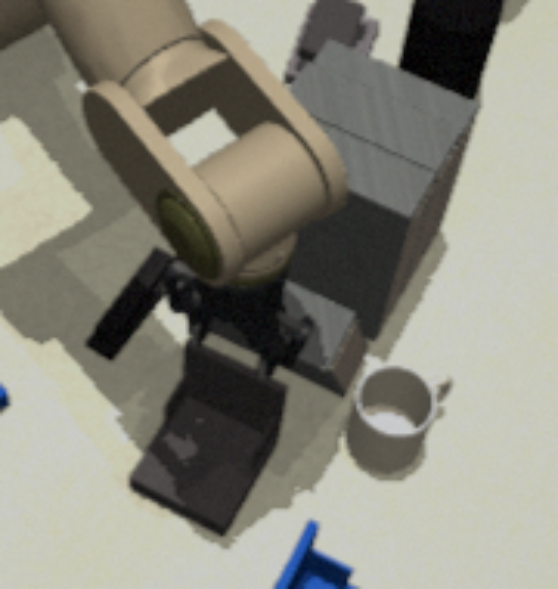

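>>> carry_out:
  plan:
    - [[0,-0.001,0.005],[0,0,0],0.06]
    - [[0,-0.001,0.005],[0,0,0],0.06]
    - [[0,-0.001,0.005],[0,0,0],0.06]
    - [[0,-0.001,0.005],[0,0,0],0.06]
    - [[0,-0.001,0.005],[0,0,0],0.06]
    - [[0,-0.001,0.005],[0,0,0],0.06]
    - [[0,-0.001,0.005],[0,0,0],0.06]

```text
time_s: 5.95
position: [0.5728, 0.0076, 0.1934]
tool_rot: [[0.99, -0.0, -0.142], [0.142, 0.0, 0.99], [-0.0, -1.0, 0.0]]
ft_force: [-0.2, 0.1, -0.2]
grip_width: 0.0601
```

```bash
python3 - <<'E'
from pl import *
st(); p=grab('side','side4'); cv2.imwrite('pics/c6.png',cv2.resize(p['image'][100:290,220:400,::-1],None,fx=3.1,fy=3.1))
E
```

```text
t 5.95 rowframe [ 0.0004 -0.1537  0.1934] F row [-0.2  0.2 -0.2] w 0.0601 rotvec err [0.01 0.06 0.  ]
```

View pics/c6.png

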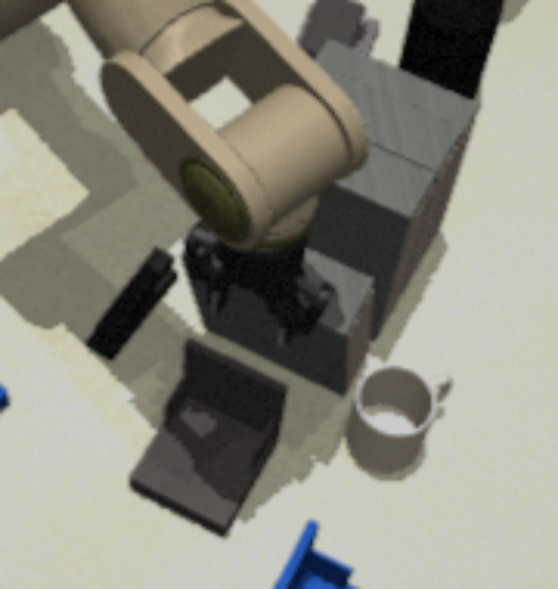

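>>> carry_out:
  plan:
    - [[0,0,-0.02],[0,0,0],0.06]
    - [[0,0,-0.05],[0,0,0],0.06]
    - [[0,0,-0.05],[0,0,0],0.06]
    - [[0,0,-0.04],[0,0,0],0.06]
    - [[0,0,-0.01],[0,0,0],0.06]
    - [[0,0,0],[0,0,0],0.06]

```text
time_s: 6.75
position: [0.5969, -0.1618, 0.1931]
tool_rot: [[0.99, -0.0, -0.141], [0.141, 0.0, 0.99], [-0.0, -1.0, 0.0]]
ft_force: [0.2, 0.6, -0.1]
grip_width: 0.0599
```

```bash
python3 - <<'E'
from pl import *
st(); p=grab('side','side5'); cv2.imwrite('pics/c7.png',cv2.resize(p['image'][100:290,220:400,::-1],None,fx=3.1,fy=3.1))
p=grab('top','top5'); cv2.imwrite('pics/c8.png',cv2.resize(p['image'][110:270,150:360,::-1],None,fx=3.7,fy=3.7))
E
```

```text
t 6.75 rowframe [-1.000e-04 -3.247e-01  1.931e-01] F row [ 0.2  0.5 -0.1] w 0.0599 rotvec err [0.02 0.13 0.02]
```

View pics/c7.png

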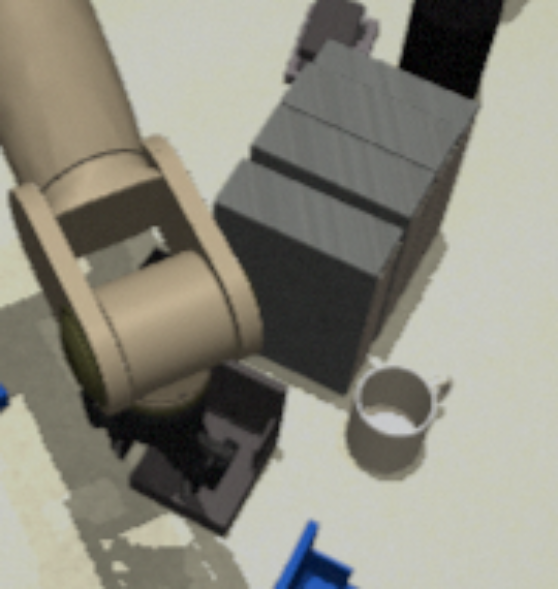

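View pics/c8.png

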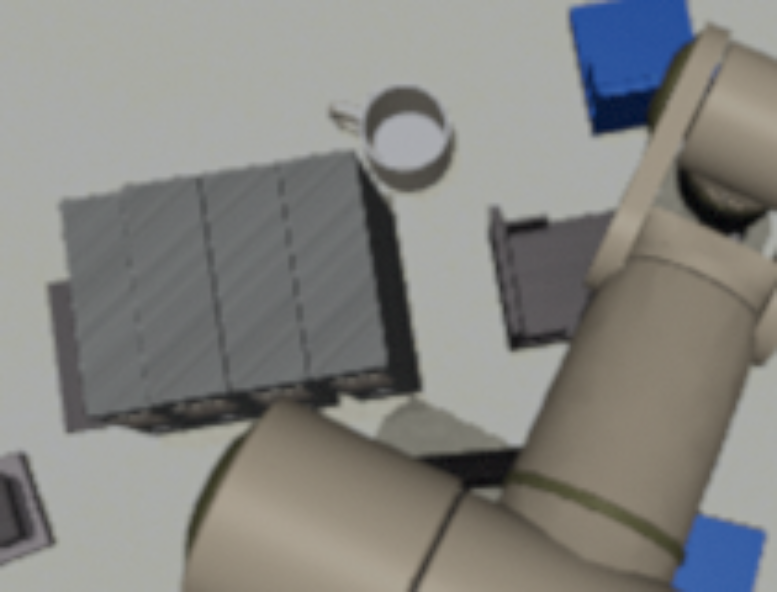

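The file stands upright, with a gap of roughly 20 mm to the row at side crop (230,170). The bookend looks unmoved. Next I'll lower the fingers behind its tail.

>>> carry_out:
  plan:
    - [[-0.002,0.045,0],[0,0,0],0.06]
    - [[0,0.045,0],[0,0,0],0.06]
    - [[0,0.04,0],[0,0,0],0.06]
    - [[0,0.03,0],[0,0,0],0.06]
    - [[0,0.02,0],[0,0,0],0.06]
    - [[0,0.007,0],[0,0,0],0.06]
    - [[0,0,0],[0,0,0],0.06]

```text
time_s: 7.72
position: [0.5953, -0.1608, 0.0067]
tool_rot: [[0.99, 0.0, -0.143], [0.143, -0.0, 0.99], [0.0, -1.0, -0.0]]
ft_force: [-0.1, -0.1, -0.1]
grip_width: 0.0599
```

```bash
python3 - <<'E'
from pl import *
st(); p=grab('side','side6'); cv2.imwrite('pics/c9.png',cv2.resize(p['image'][100:340,180:400,::-1],None,fx=2.5,fy=2.5))
p=grab('top','top6'); cv2.imwrite('pics/c10.png',cv2.resize(p['image'][110:270,150:400,::-1],None,fx=3.2,fy=3.2))
E
```

```text
t 7.72 rowframe [-0.0015 -0.3235  0.0067] F row [-0.1 -0.  -0.1] w 0.0599 rotvec err [-0.    0.01 -0.01]
```

View pics/c9.png

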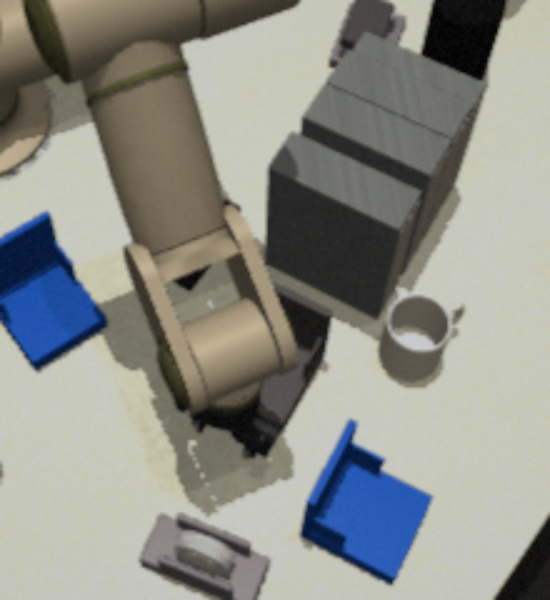

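View pics/c10.png

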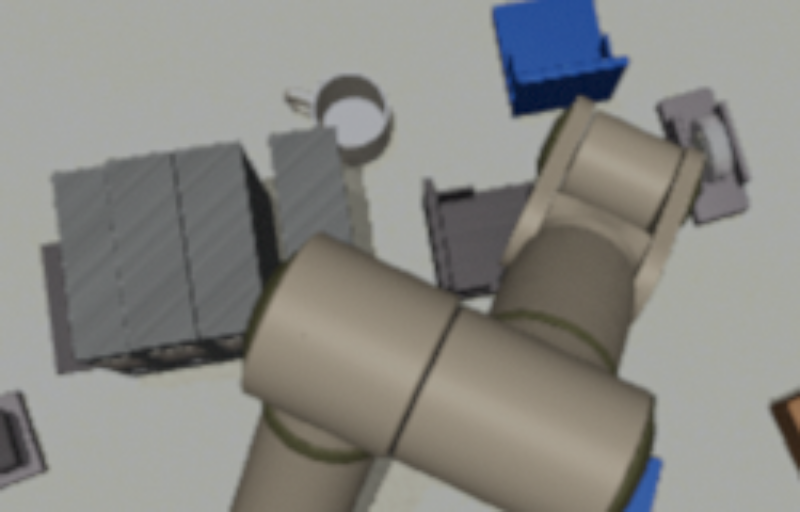

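>>> carry_out:
  plan:
    - [[0,0,0.008],[0,0,0],0.06]
    - [[0,0,0.008],[0,0,0],0.06]
    - [[0,0,0.005],[0,0,0],0.06]
    - [[0,0,0.004],[0,0,0],0.06]
    - [[0,0,0.004],[0,0,0],0.06]
    - [[0,0,0.004],[0,0,0],0.06]
    - [[0,0,0.004],[0,0,0],0.06]
    - [[0,0,0.004],[0,0,0],0.06]

```text
time_s: 8.82
position: [0.5894, -0.121, 0.0063]
tool_rot: [[0.99, 0.001, -0.142], [0.142, -0.001, 0.99], [0.0, -1.0, -0.001]]
ft_force: [0.2, -3.3, -1.3]
grip_width: 0.0596
```

>>> carry_out:
  plan:
    - [[0,0,0.005],[0,0,0],0.06]
    - [[0,0,0.006],[0,0,0],0.06]
    - [[0,0,0.006],[0,0,0],0.06]
    - [[0,0,0.006],[0,0,0],0.06]
    - [[0,0,0.006],[0,0,0],0.06]

```text
time_s: 9.45
position: [0.5851, -0.0917, 0.0063]
tool_rot: [[0.99, 0.0, -0.143], [0.143, 0.0, 0.99], [0.0, -1.0, 0.0]]
ft_force: [1.2, -3.4, -1.3]
grip_width: 0.06
```

```bash
python3 - <<'E'
from pl import *
st(); p=grab('side','side7'); cv2.imwrite('pics/c11.png',cv2.resize(p['image'][100:340,180:400,::-1],None,fx=2.5,fy=2.5))
p=grab('top','top7'); cv2.imwrite('pics/c12.png',cv2.resize(p['image'][110:270,150:400,::-1],None,fx=3.2,fy=3.2))
E
```

```text
t 9.45 rowframe [-0.0017 -0.2536  0.0063] F row [ 0.7 -3.6 -1.3] w 0.06 rotvec err [ 0.    0.05 -0.  ]
```

View pics/c11.png

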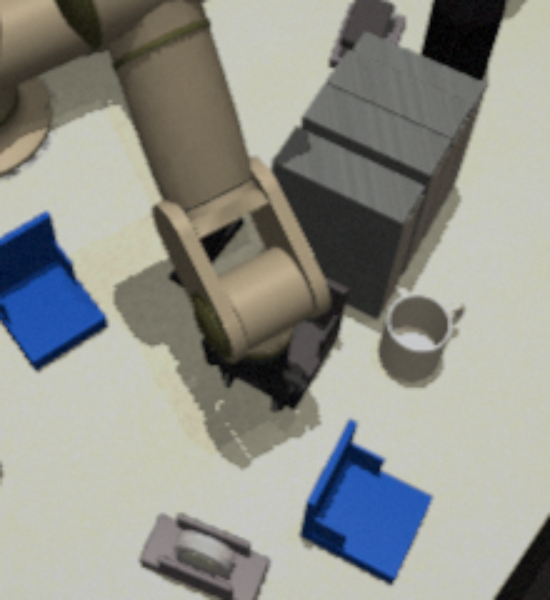

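View pics/c12.png

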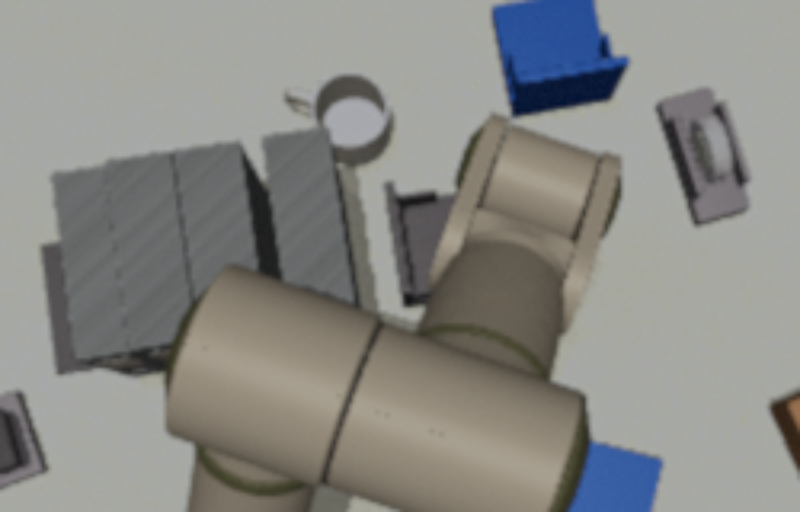

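The file's top edge appears to shift between the top views: about (246,151), then (254,150), then (251.5,150). I'll measure that before pushing on.

```bash
python3 - <<'E'
import cv2
for k in(5,6,7):
    a=cv2.imread(f'pics/side{k}.png')[140:250,270:375]; b=cv2.imread(f'pics/top{k}.png')[140:240,200:275]
    cv2.imwrite(f'pics/z{k}.png',cv2.hconcat([cv2.resize(a,(420,440),interpolation=cv2.INTER_CUBIC),cv2.resize(b,(330,440),interpolation=cv2.INTER_CUBIC)]))
E
```

```text
(no output)
```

View pics/z5.png

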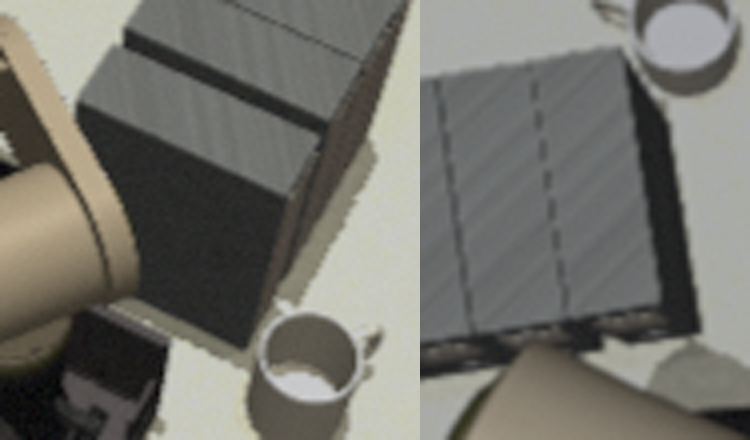

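View pics/z6.png

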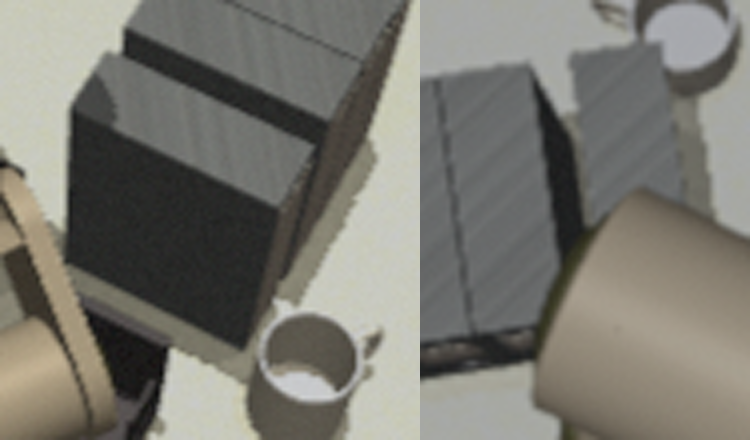

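View pics/z7.png

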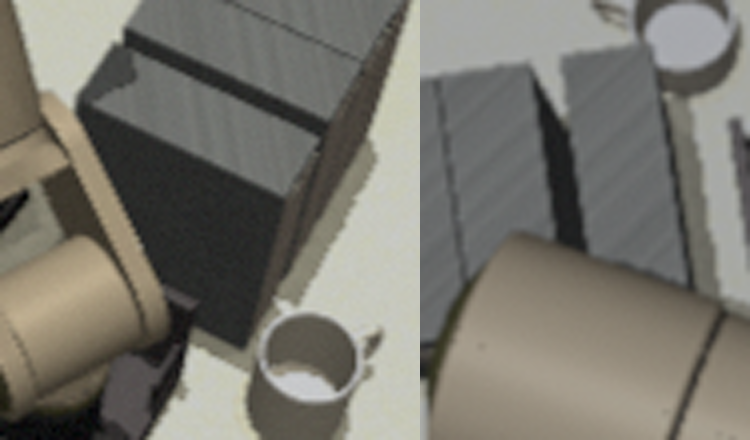

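```bash
cat > m1.py <<'E'
from fit import *
h=.085
s=lambda u,v:(np.array([u,v])-1.5)/4+[270,140]
t=lambda u,v:(np.array([u-420,v])-1.7)/4.4+[200,140]
obs={5:([((-h,-.03,.24),77,103),((h,-.03,.24),285,194),((-h,.03,.24),117,47),((h,-.03,0),245,349)],[((h,.03,.24),532,66),((h,-.03,.24),625,52),((-h,-.03,.24),660,305),((-h,-.03,0),698,332)]),
6:([((-h,-.03,.24),72,108),((h,-.03,.24),278,207),((-h,.03,.24),107,54),((h,.03,.24),312,150),((h,-.03,0),245,349)],[((h,.03,.24),570,53),((h,-.03,.24),660,42)]),
7:([((-h,-.03,.24),77,103),((h,-.03,.24),285,194),((-h,.03,.24),117,47),((h,.03,.24),320,137),((h,-.03,0),245,349)],[((h,.03,.24),561,57),((h,-.03,.24),650,46)])}
for k,(a,b) in obs.items():
  S,T=[pickle.load(open(f'pics/{n}{k}.pkl','rb')) for n in('side','top')]
  for nm,pt in (('side',[(S,P,s(u,v)) for P,u,v in a]),('top',[(T,P,t(u,v)) for P,u,v in b])):
    # yaw, pivot fixed from step 0 in lean() frame; free lean (+ y)
    def fn(x,P): return lean([.5639+x[1]*-.143,.0795+x[1]*.99,.148,x[0]],P)
    x,r=solve(pt,fn,[0.,0.]); print(k,nm,'lean',x[0],'dy',x[1],'res',np.abs(r).max())
E
python3 m1.py
```

```text
5 side lean 0.012542133113841863 dy 0.005565030830646249 res 1.5
5 top lean -0.05318953065226157 dy 0.0071169490730294905 res 2.0
6 side lean 0.056498882229242584 dy 0.005034865822166377 res 1.1
6 top lean -0.09262019938433726 dy -0.027055373364105458 res 0.9
7 side lean 0.014082288960891531 dy 0.005565741051405181 res 1.4
7 top lean -0.17128739413453314 dy -0.03869949784057115 res 1.2
```

The fits give leans of +0.01, −0.05, +0.06 and +0.01 rad, so the file is rocking lightly on its base, well inside 0.1 rad. I'll hold still for a second so it settles before I close up.

>>> carry_out:
  plan:
    - [[0,0,0],[0,0,0],0.06]
    - [[0,0,0],[0,0,0],0.06]
    - [[0,0,0],[0,0,0],0.06]
    - [[0,0,0],[0,0,0],0.06]
    - [[0,0,0],[0,0,0],0.06]
    - [[0,0,0],[0,0,0],0.06]
    - [[0,0,0],[0,0,0],0.06]
    - [[0,0,0],[0,0,0],0.06]

```text
time_s: 10.55
position: [0.5852, -0.0921, 0.0063]
tool_rot: [[0.99, 0.0, -0.142], [0.142, 0.0, 0.99], [0.0, -1.0, 0.0]]
ft_force: [0.6, 0.5, 0.1]
grip_width: 0.0603
```

```bash
python3 - <<'E'
from pl import *
st(); ps=[grab('side',f'side8{k}')['image'] for k in range(2)]; ps.append(grab('top','top8')['image'])
import cv2
a=[cv2.resize(q[140:250,270:375,::-1],(260,270),interpolation=cv2.INTER_CUBIC) for q in ps[:2]]+[cv2.resize(ps[2][140:240,200:285,::-1],(260,306),interpolation=cv2.INTER_CUBIC)[:270]]
cv2.imwrite('pics/z8.png',cv2.hconcat(a))
print(np.abs(ps[0][145:230,275:360].astype(int)-ps[1][145:230,275:360]).max(), np.abs(ps[0][145:230,275:360].astype(int)-ps[1][145:230,275:360]).mean())
E
```

```text
t 10.55 rowframe [-0.0017 -0.2541  0.0063] F row [0.7 0.5 0.1] w 0.0603 rotvec err [ 0.    0.06 -0.  ]
49 2.017993079584775
```

View pics/z8.png

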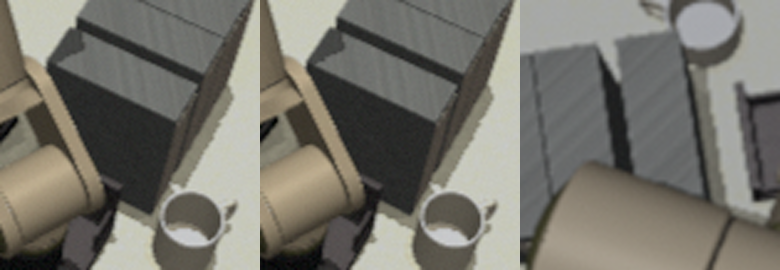

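The file has settled upright, so I'll continue pushing.

>>> carry_out:
  plan:
    - [[0,0,0.004],[0,0,0],0.06]
    - [[0,0,0.006],[0,0,0],0.06]
    - [[0,0,0.006],[0,0,0],0.06]
    - [[0,0,0.006],[0,0,0],0.06]
    - [[0,0,0.005],[0,0,0],0.06]
    - [[0,0,0.004],[0,0,0],0.06]
    - [[0,0,0.003],[0,0,0],0.06]
    - [[0,0,0.003],[0,0,0],0.06]

```text
time_s: 11.7
position: [0.5799, -0.0554, 0.0063]
tool_rot: [[0.99, 0.0, -0.142], [0.142, -0.0, 0.99], [0.0, -1.0, -0.0]]
ft_force: [0.7, -4.4, -1.7]
grip_width: 0.0601
```

>>> carry_out:
  plan:
    - [[0,0,0.003],[0,0,0],0.06]
    - [[0,0,0.003],[0,0,0],0.06]
    - [[0,0,0.003],[0,0,0],0.06]
    - [[0,0,0.003],[0,0,0],0.06]

```text
time_s: 12.2
position: [0.5784, -0.0442, 0.0064]
tool_rot: [[0.99, 0.001, -0.143], [0.143, -0.001, 0.99], [0.0, -1.0, -0.001]]
ft_force: [0.7, -8.1, -0.8]
grip_width: 0.0605
```

```bash
python3 - <<'E'
from pl import *
st(); p=grab('side','side9'); cv2.imwrite('pics/c13.png',cv2.resize(p['image'][120:280,230:390,::-1],None,fx=3.5,fy=3.5,interpolation=cv2.INTER_CUBIC))
p=grab('top','top9'); cv2.imwrite('pics/c14.png',cv2.resize(p['image'][110:270,150:350,::-1],None,fx=3.5,fy=3.5,interpolation=cv2.INTER_CUBIC))
E
```

```text
t 12.2 rowframe [-0.0015 -0.2057  0.0064] F row [-0.4 -8.2 -0.8] w 0.0605 rotvec err [-0.08  0.05 -0.02]
```

View pics/c13.png

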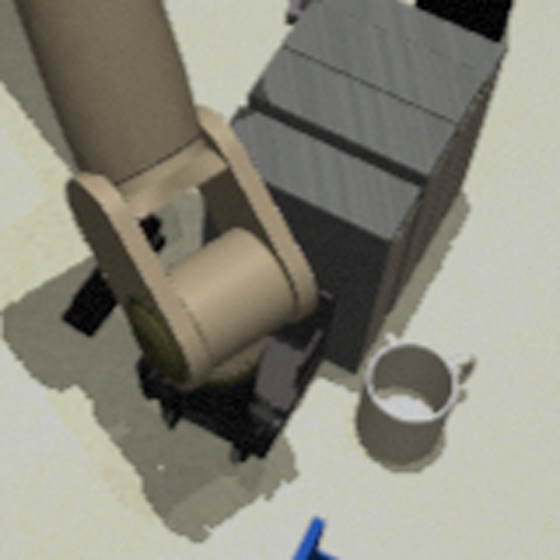

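View pics/c14.png

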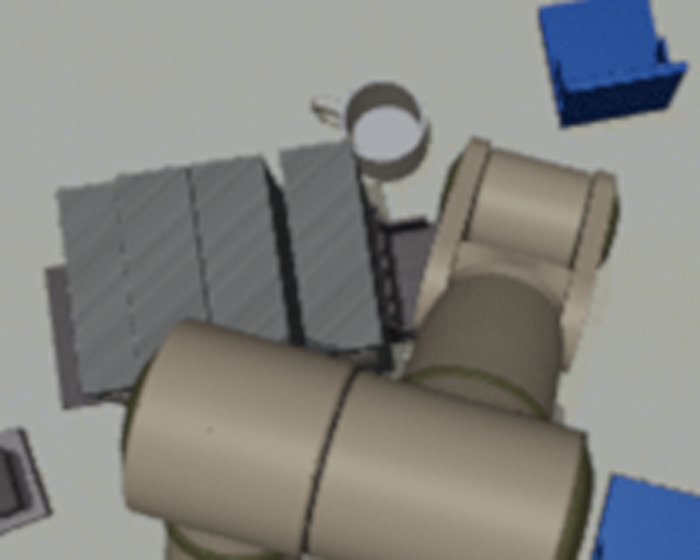

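The bookend now pushes the file: the force is 8 N, and a gap of about 10 mm remains at top crop (280,220).

>>> carry_out:
  plan:
    - [[0,0,0.002],[0,0,0],0.06]
    - [[0,0,0.002],[0,0,0],0.06]
    - [[0,0,0.002],[0,0,0],0.06]
    - [[0,0,0.002],[0,0,0],0.06]

```text
time_s: 12.8
position: [0.5773, -0.0364, 0.0064]
tool_rot: [[0.99, 0.001, -0.142], [0.142, -0.001, 0.99], [0.0, -1.0, -0.001]]
ft_force: [0.8, -8.5, -1.8]
grip_width: 0.06
```

>>> carry_out:
  plan:
    - [[0,0,0.0015],[0,0,0],0.06]
    - [[0,0,0.0015],[0,0,0],0.06]

```text
time_s: 13.05
position: [0.5769, -0.0334, 0.0064]
tool_rot: [[0.99, 0.001, -0.142], [0.142, -0.001, 0.99], [0.0, -1.0, -0.001]]
ft_force: [1.3, -9.2, -2.0]
grip_width: 0.0606
```

```bash
python3 - <<'E'
from pl import *
st(); p=grab('side','side10'); cv2.imwrite('pics/c15.png',cv2.resize(p['image'][120:280,230:390,::-1],None,fx=3.5,fy=3.5,interpolation=cv2.INTER_CUBIC))
p=grab('top','top10'); cv2.imwrite('pics/c16.png',cv2.resize(p['image'][110:270,150:350,::-1],None,fx=3.5,fy=3.5,interpolation=cv2.INTER_CUBIC))
E
```

```text
t 13.05 rowframe [-0.0015 -0.1948  0.0064] F row [-0.  -9.3 -2. ] w 0.0606 rotvec err [-0.08  0.06 -0.02]
```

View pics/c15.png

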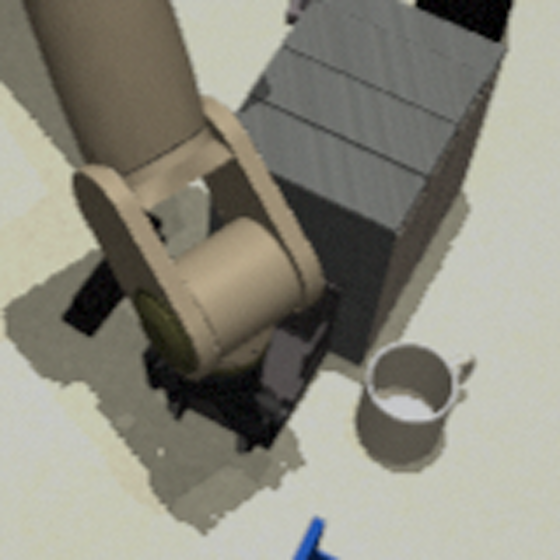

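View pics/c16.png

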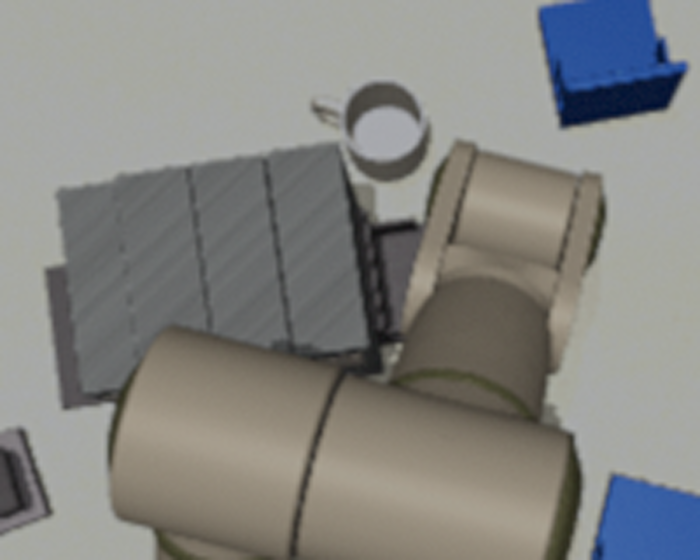

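>>> carry_out:
  plan:
    - [[0,0,0.001],[0,0,0],0.06]
    - [[0,0,0.001],[0,0,0],0.06]

```text
time_s: 13.4
position: [0.5766, -0.0314, 0.0064]
tool_rot: [[0.99, 0.001, -0.142], [0.142, -0.001, 0.99], [0.0, -1.0, -0.001]]
ft_force: [1.3, -8.2, -1.5]
grip_width: 0.06
```

>>> carry_out:
  plan:
    - [[0,0,0.001],[0,0,0],0.06]
    - [[0,0,0.001],[0,0,0],0.06]

```text
time_s: 13.65
position: [0.5769, -0.0312, 0.0065]
tool_rot: [[0.99, 0.002, -0.143], [0.143, -0.004, 0.99], [0.001, -1.0, -0.005]]
ft_force: [3.1, -19.5, -4.5]
grip_width: 0.06
```

The force rose to 19.5 N with no further motion, so everything is closed up. I'll back off gently along the pushing line, then rise clear.

>>> carry_out:
  plan:
    - [[0,0,-0.002],[0,0,0],0.06]
    - [[0,0,-0.006],[0,0,0],0.06]
    - [[0,0,-0.015],[0,0,0],0.06]
    - [[0,0,-0.025],[0,0,0],0.06]
    - [[0,0,-0.03],[0,0,0],0.06]
    - [[0,0,-0.03],[0,0,0],0.06]
    - [[0,-0.04,-0.01],[0,0,0],0.06]
    - [[0,-0.06,0],[0,0,0],0.06]

```text
time_s: 14.65
position: [0.5919, -0.1468, 0.1059]
tool_rot: [[0.99, -0.004, -0.141], [0.141, 0.002, 0.99], [-0.003, -1.0, 0.003]]
ft_force: [0.5, 0.2, 0.8]
grip_width: 0.0599
```

>>> carry_out:
  plan:
    - [[0,-0.05,0],[0,0,0],0.06]
    - [[0,-0.05,0],[0,0,0],0.06]
    - [[-0.01,0,-0.04],[0,5.75,0],0.06]
    - [[-0.01,0,-0.04],[0,5.75,0],0.06]
    - [[-0.01,0,-0.04],[0,5.75,0],0.06]
    - [[-0.01,0,-0.04],[0,5.75,0],0.06]
    - [[-0.01,0,-0.04],[0,5.75,0],0.06]
    - [[0,0,0],[0,0,0],0.06]

```text
time_s: 15.65
position: [0.5304, -0.343, 0.2059]
tool_rot: [[0.935, -0.001, 0.355], [-0.355, 0.001, 0.935], [-0.001, -1.0, 0.0]]
ft_force: [0.3, 1.1, -0.5]
grip_width: 0.0602
```

```bash
python3 - <<'E'
from pl import *
st(); p=grab('side','side11'); cv2.imwrite('pics/c17.png',cv2.resize(p['image'][110:270,230:390,::-1],None,fx=3.7,fy=3.7,interpolation=cv2.INTER_CUBIC))
p=grab('top','top11'); cv2.imwrite('pics/c18.png',cv2.resize(p['image'][120:260,150:350,::-1],None,fx=4,fy=4,interpolation=cv2.INTER_CUBIC))
E
```

```text
t 15.65 rowframe [-0.0919 -0.4945  0.2059] F row [ 0.4  1.  -0.5] w 0.0602 rotvec err [ 0.03 29.05  0.04]
```

View pics/c17.png

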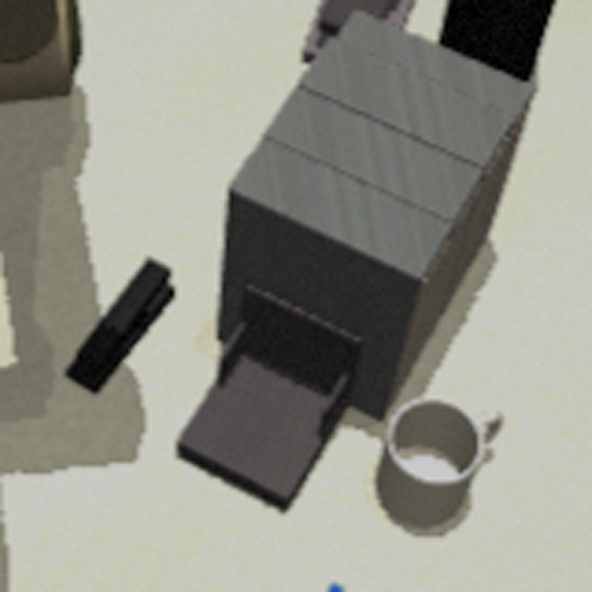

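View pics/c18.png

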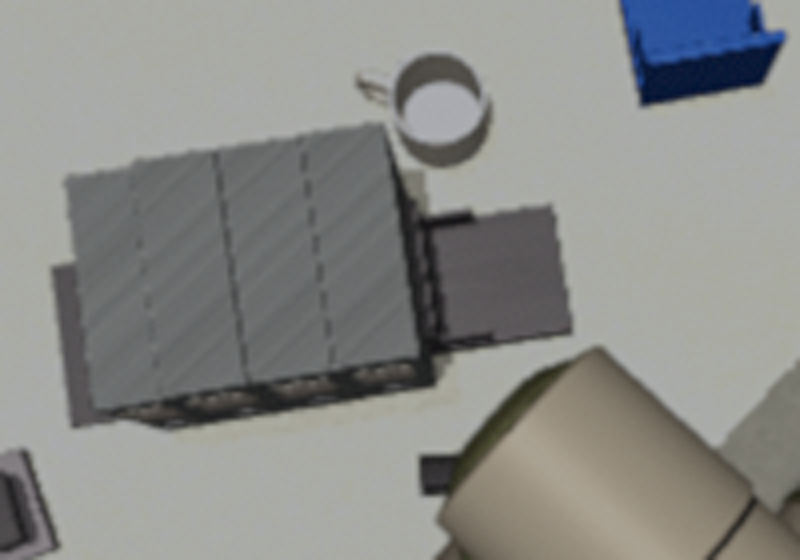

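```bash
python3 - <<'E'
from fit import *
S,T=[pickle.load(open(f'pics/{n}11.pkl','rb')) for n in('side','top')]
s=lambda u,v:(np.array([u,v])-1.35)/3.7+[230,110]
t=lambda u,v:(np.array([u,v])-1.5)/4+[150,120]
h,b=.085,.055
fi,r=solve([(S,(-h,-.03,.24),s(231,190)),(S,(h,-.03,.24),s(420,278)),(S,(-h,-.03,0),s(221,330)),(S,(h,-.03,0),s(383,418)),(T,(h,-.03,.24),t(383,124)),(T,(-h,-.03,.24),t(420,358)),(T,(-h,-.03,0),t(436,382))],lean,[.56,.1,.144,0]);print('file',fi,np.abs(r).max())
bo,r=solve([(T,(b,-.12,.028),t(552,206)),(T,(-b,-.12,.028),t(573,332)),(S,(-b,-.12,.028),s(180,446)),(S,(b,-.12,.028),s(285,498)),(S,(b,-.12,0),s(283,511))],flat,[.56,.1,.144]);print('book',bo,np.abs(r).max())
row=np.array([.5504,.1596]);y=.1440;M=Rz(y)[:2,:2].T
print('file pivot rowframe',M@(fi[:2]-row),'yaw',fi[2]-y,'lean',fi[3],'book',M@(bo[:2]-row),'yaw rel',bo[2]-fi[2])
E
```

```text
file [0.5593563  0.10409529 0.14656619 0.0208629 ] 1.6
book [0.5559118  0.09840401 0.14282551] 1.9
file pivot rowframe [ 0.00089851 -0.05621548] yaw 0.00256618687923435 lean 0.020862895585284955 book [-0.00332705 -0.06135356] yaw rel -0.0037406813536924877
```

Everything measured is within tolerance, so I'm handing in.

```bash
python3 -c "
from rig import env
print(env.close_job())"
```

```text
the job is handed in; nothing more can be done
None
```

I handed the job in at about 16 s, with the file upright against the row and the bookend squarely against the file. No verdict is reported.

**What I did:** I pushed the file's overhanging top edge towards the row with two spread fingers until it dropped onto its base, with the bookend still in place. After that I pushed the bookend's tail until everything closed up. The force on the tool was 19.5 N when I stopped, the highest I read, against the 35 N limit. I then backed the fingers straight off and well clear.

**Last checks, in the row's frame:**

| | Measured | Allowed or ideal |
|---|---|---|
| File, lower edge (y) | −56 mm | −60 mm when closed up |
| File yaw to the row | 0.003 rad | 0.12 rad |
| File tilt | 0.02 rad | 0.06 rad |
| Bookend (y) | −61 mm | −60 mm when closed up |
| Bookend off centre | about 4 mm | 45 mm |
| Bookend yaw to the file | 0.004 rad | 0.17 rad |

These fits are good to a few millimetres. The 0.02 rad tilt and the file's 4 mm offset are about the size of that error, and the pictures show no visible gaps. The mug and stapler look unmoved. I did not measure the other things again.

**What disagreed:** After dropping upright, the file rocked lightly for a while. The usable fits showed about ±0.05 rad, inside the 0.1 rad limit. I only paused for it to settle after the bookend had already moved about 36 mm. Two of the top-view fits at that stage were unusable because only the file's top edge was visible.

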